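Slide a tray of caps through the flap of the UV hood

ROBOT

A 6-joint arm with a two-finger parallel gripper is mounted at the origin on a cart in front of the work surface, level with it; the furniture and walls round the work are solid. World frame = base frame: x ahead of the robot, y to its left, z up, the work surface at z = 0. Lengths are in m, angles in rad, forces in N, time in s.
With the tool pointing down it reaches from about 0.35 to 0.85 m from the base axis. Payload 8.1 kg.
Tool frame: the origin (TCP) lies where the fingers leave the gripper's body, on its centre line; the fingertips stand 84 mm ahead of it and the grasp point (between the pads) lies 65 mm ahead of it; z points along the fingers, y is the line along which they close (so a half turn about z gives the same grasp; the last joint's range is limited). The gripper opens to 93 mm and grips with 3 to 60 N. Pads are 15 mm wide; open, the fingers measure 128 mm over their backs; the gripper's body (75 mm by 188 mm) begins 65 mm behind the grasp point.
Start: joints at [-1.343, 0.13, 1.488, -0, 1.523, -0.085], TCP at [0.185, -0.571, 0.303] pointing down, gripper open.
Joint ranges: [-2.96, 2.96], [-0.89, 2.26], [0.02, 2.5], [-1.34, 4.48], [0, 2.73], [-2.66, 2.66]. Speed limits (rad/s): [2.39, 2.39, 2.79, 3.14, 3.14, 3.14].

INTERFACE

Orientations are given as a unit quaternion [w, x, y, z].
In Python, from workcell import arm gives the robot as it stands.
- The arm moves only by the tool drive_tool, never from a script. Its argument "steps" is a list of rows, each a list of 5 numbers: the gripper command: -1 is shut, 1 is fully open, values between are in proportion, then the shift along the world's x, y, z in m, then the turn about the world's z in degrees. In form: [[gripper, dx, dy, dz, yaw], ...]. A call has 1 to 20 rows; each row shifts and turns the commanded pose from where the row before left it; what a row does not reach is not made up. A row lasts 1/10 s, in which the tool goes at most 50 mm and 8.59 degrees, less where a joint would pass 70% of its speed; a pose out of reach is approached as far as the arm can. A call with a gripper value outside its range is refused whole. The fingers move at their own pace and stop on an object; "grip_force" is the grip in N (left out, the last holds). Time passes only in rows, so rows that do not move let the fingers close. It gives the time, the measured TCP pose, the force, the opening and the grip force at its end, in the units of the state.
- arm.read_state(): the state, without advancing time (a new reading comes with each control period).
- arm.snapshot(name): name is "side" or "top" or "wrist"; returns a dict with "image" (420x560x3 uint8, blue, green, red), "z_map" (420x560 float32, m along the optical axis (not along the pixel's ray), 0 where there is no reading), "intrinsics" (3x3 intrinsics, pixels), "dist_coeffs" ([k1, k2, p1, p2, k3] as OpenCV has them; the pictures are not rectified), "eye" and "rotation" of the camera in the world. Camera axes: x right, y down, z forward; pixel columns grow to the right and rows downward; lengths in m; the calibration is good to about 2 mm. A picture is of the moment at which its call begins.
- arm.hand_in(): hands the job in; it is judged then, once.
Trained networks look in a picture, given as the dict that the camera call returned (one of the last four; its "shot" number tells which), for a name from the list of things; names that differ only in an ending like _2 or _b are one class to them, and where a whole thing is asked for, a point or a joint stands for the part that bears it (a point fixed in the world has none). Each returns a list of dicts, best first, with "p" (0 to 1); they miss things now and then, are a little off and sometimes report something else, mostly with a low value. They report only what shows in the picture. A call takes as long as a camera call. They do not tell look-alikes from the thing itself.
- arm.recognise(picture, target): "uv" ([column, row] in pixels, amid what is visible of it).
- arm.regions_of(picture, target): "mask" (420x560 bool, what is visible of it) and "uv" ([column, row] in pixels, amid what is visible of it).
The state is a dict: "time": time; "joints": joint angles; "qvel": joint speeds; "effort": joint torques, N m; "tool_pos": TCP position; "ee_rot": TCP orientation; "force": force on the tool from outside, world axes, zero at the start; "moment": the same for the moment, N m; "width": finger opening in m; "grip_force": force on a finger pad.
Only numpy, scipy, OpenCV 4.12 (cv2) and the standard library are available. Lean on these libraries where they do the work, as an engineer would, in place of code of your own. Each camera call takes 0.05 s, during which the arm holds its last target. There are 200 camera calls.

TASK

Push the tray with the two jar caps along the worktop, through the hanging flap and fully into the UV hood, until the whole tray is past the flap; then draw the fingers out so that the flap falls shut behind it. Only push: do not lift or carry the tray, keep a cap in each pocket, and leave the other things standing where they are.

Things in the scene. Friction and masses are not known exactly. Their poses are not given: they have to be found in the camera images.
- mouth (a point): Mouth of the UV hood, a fixed white sheet-metal hood standing on the worktop: point on the worktop under the flap's hinge line, midway across; x points into the hood, y left along the hinge. Throat 160 mm wide (y -80 to 80), no sill or floor: the worktop runs on inside, 167 mm deep. Two fixed lead-in plates 30 mm high flare from the cheeks at x = -6 to y = +-99 mm at x = -44 mm.
- roof (a point): Front edge of the hood's low roof, midway: 4 mm behind the hinge line, 65 mm above the worktop. The hinge rod (z 60 mm) lies before it; 45 mm behind the hinge line a lamp housing rises to 137 mm. A gripper's body cannot go below the roof, but fingers slanted 30 to 45 degrees, tips ahead and wrist back toward the robot, reach 25 mm past the hinge line under the flap.
- flap (a joint): Angle of the stainless flap, rad: 0 = shut on its seat, up to 1.45 as its lower edge is pushed into the hood (it opens inward only). Hinged along its top edge, 154 mm wide, 49 mm long, 70 g, no spring or catch: a tray or finger passing below swings it up, and it falls shut by its own weight when nothing is under it.
- flap_edge (a point): Middle of the flap's lower edge; shut, it is 11 mm above the worktop and 7 mm inside the hinge line. As the flap falls its edge comes down to the height of the tray's walls 24 mm inside the hinge line, so the tray's rear wall must be pushed 25 to 35 mm past that line or the flap stays propped on the tray.
- tray: Loose open aluminium tray, 78 mm (its x) by 146 mm (its y) by 17 mm high, walls 4 mm, two pockets side by side, 0.12 to 0.22 kg with the caps. Origin at the centre of its underside; its +x side goes in first. It starts flat on the worktop before the mouth, up to 40 mm off line, mostly to the right, and 0.22 rad askew; square, it fits the throat with 7 mm to spare on each side.
- cap_left: Gold jar cap, 64 mm across and 10 mm high, lying loose in the tray's +y pocket; origin at the centre of its underside, 3 mm above the worktop.
- cap_right: The same cap in the tray's -y pocket.
- jar_dark: Open glass jar of dark paste, 70 mm across, 113 mm high, standing to the left of the hood; leave it. Origin under its centre.
- tally: White hand tally counter, 44 x 51 x 30 mm, to the right of the mouth; leave it. Origin under its centre.
- roll: Roll of paper labels, 66 mm across, 39 mm high, on the worktop to the right of the hood; leave it. Origin under its centre.
- spare_cap: A single gold cap lying on the worktop to the left of the hood, 64 mm across, 10 mm high; leave it. Origin under its centre.
Not all that is in view belongs to the job. Leave any pink look-alike of the cap_right alone.

How it is judged:
On the way:
1. the flap is pushed up by the tray passing under it (value of joint flap above 0.4 rad and x of tray in the frame of mouth above -0.035 m), for 0.1 s.
At the end, for the whole second after the job is handed in: The whole tray is flat on the worktop inside the hood, its rear wall at least 25 mm past the hinge line (centre over 64 mm), square to the hood within 0.15 rad and at rest, a cap lying in each pocket, and the flap hangs shut (under 0.05 rad) (x of tray in the frame of mouth above 0.064 m and angle between the x axis of tray and the x axis of mouth, either way round below 0.15 rad and height (world z) of tray below 0.006 m and angle between tray's own z axis and vertical below 0.06 rad and linear speed of tray below 0.01 m/s and value of joint flap below 0.05 rad and z of each of cap_left, cap_right in the frame of tray below 0.012 m and y of cap_left in the frame of tray between 0.022 and 0.049 m and x of cap_left in the frame of tray between -0.015 and 0.015 m and y of cap_right in the frame of tray between -0.049 and -0.022 m and x of cap_right in the frame of tray between -0.015 and 0.015 m); the robot touches nothing.
It fails at once if the tray is lifted or tipped (height (world z) of tray above 0.012 m or angle between tray's own z axis and vertical above 0.25 rad).
It fails at once if a cap leaves its pocket (z of any of cap_left, cap_right in the frame of tray above 0.018 m).
It fails at once if the nearby jar, counter, label roll or spare cap are disturbed (distance of any of jar_dark, tally, roll, spare_cap from where it was at the start of the episode above 0.015 m).
It fails at once if the hood or its flap is struck or pressed hard (contact force between the arm and hood above 40 N).
It also fails if it takes over 59 s, if anything falls off the work surface, if the arm or the gripper's body presses on something with over 40 N, if the wrist force passes 120 N, or if a joint passes its speed limit or range.

## Working session

There is one attempt and no reset: what is moved stays moved. The work goes in short steps, Python scripts to look and compute and a tool call to move; the robot and the scene stay as the last step left them, time stands still between calls to the robot, and variables do not carry over. Pictures are saved under pics/ and viewed, at most 10 in all, crops included, and the job is handed in when it is done.

Besides the shell and the picture viewer there is one more tool, called after "Call:" by a JSON object that holds its "fn" and its "kwargs". drive_tool: Moves the arm, as the interface text tells. Its arguments: {"type":"object","properties":{"steps":{"type":"array"},"grip_force":{"type":"number"}},"required":["steps"]}

```bash
mkdir -p pics; cat > h.py <<'E'
import numpy as np, cv2
from workcell import arm
def pt(s,uv,z=None,depth=None):
    K=np.array(s["intrinsics"]);d=np.array(s["dist_coeffs"])
    n=cv2.undistortPoints(np.array([[uv]],float),K,d)[0,0]
    r=np.array([n[0],n[1],1.]);R=np.array(s["rotation"]);e=np.array(s["eye"])
    w=R@r
    if z is not None: return e+w*(z-e[2])/w[2]
    return e+w*(depth if depth else s["z_map"][int(round(uv[1])),int(round(uv[0]))])
def cloud(s,mask):
    v,u=np.nonzero(mask&(s["z_map"]>0))
    n=cv2.undistortPoints(np.stack([u,v],1).astype(float)[:,None],np.array(s["intrinsics"]),np.array(s["dist_coeffs"]))[:,0]
    D=s["z_map"][v,u]
    return np.array(s["eye"])+(np.c_[n,np.ones(len(n))]*D[:,None])@np.array(s["rotation"]).T
def proj(s,P):
    R=np.array(s["rotation"]);rv=cv2.Rodrigues(R.T)[0]
    return cv2.projectPoints(np.array(P,float).reshape(-1,1,3),rv,-R.T@np.array(s["eye"]),np.array(s["intrinsics"]),np.array(s["dist_coeffs"]))[0][:,0]
E
python3 - <<'E'
from h import *
st=arm.read_state();print(st)
for n in["top","side"]:
    s=arm.snapshot(n);cv2.imwrite(f"pics/{n}0.png",s["image"]);print(n,s["eye"],np.round(s["rotation"],3).tolist())
    for t in["tray","flap","cap_left","jar_dark","tally","roll","spare_cap"]:
        for r in arm.regions_of(s,t):
            c=cloud(s,r["mask"]);print(t,round(r["p"],2),np.round(r["uv"]),r["mask"].sum(),np.round(np.median(c,0),3),np.round(c.min(0),3),np.round(c.max(0),3))
            if t=="tray":print(cv2.minAreaRect(c[(c[:,2]>.01)&(c[:,2]<.03),:2].astype(np.float32)))
E
```

```text
{'time': 0.0, 'joints': array([-1.34340629e+00,  1.31137354e-01,  1.48924217e+00,  2.05955747e-05,
        1.52297772e+00, -8.54214341e-02]), 'qvel': array([-0.00064269,  0.00062991, -0.00076351,  0.00067123, -0.00113555,
        0.0006296 ]), 'effort': array([-1.76770202e-03, -5.59852374e+01, -4.91757882e+01,  7.67697953e-02,
        3.53360258e-02, -1.64443145e-04]), 'tool_pos': array([ 0.18456608, -0.57049112,  0.3017219 ]), 'ee_rot': array([-8.80800733e-04,  9.87793231e-01,  1.55768273e-01, -5.23167039e-05]), 'force': array([-0.16930543, -0.9113903 , -0.47680574]), 'moment': array([-0.04636014,  0.04145413,  0.00868155]), 'grip_force': 0.0, 'width': 0.09287441052234251}
top [ 0.47265805 -0.39256303  0.90443471] [-0.042, 0.712, -0.699, 0.052]Traceback (most recent call last):
  File "<stdin>", line 7, in <module>
  File "h.py", line 14, in cloud
    return np.array(s["eye"])+(np.c_[n,np.ones(len(n))]*D[:,None])@np.array(s["rotation"]).T
                              ~~~~~~~~~~~~~~~~~~~~~~~~~~~~~~~~~~~~^~~~~~~~~~~~~~~~~~~~~~~~~~
ValueError: matmul: Input operand 1 has a mismatch in its core dimension 0, with gufunc signature (n?,k),(k,m?)->(n?,m?) (size 4 is different from 3)
```

View pics/top0.png

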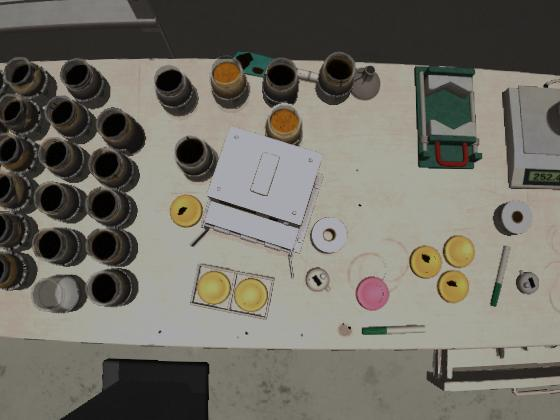

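```bash
sed -i 's/^from workcell.*/&\nfrom scipy.spatial.transform import Rotation as Ro\n_sn=arm.snapshot\ndef R3(s): return Ro.from_quat(np.roll(s["rotation"],-1)).as_matrix()/; s/R=np.array(s\["rotation"\])/R=R3(s)/; s/np.array(s\["rotation"\]).T/R3(s).T/' h.py
python3 - <<'E'
from h import *
for n in["top","side"]:
    s=arm.snapshot(n);cv2.imwrite(f"pics/{n}0.png",s["image"]);print(n,s["eye"],np.round(R3(s),3).tolist())
    for t in["tray","flap","roof","cap_left","jar_dark","tally","roll","spare_cap"]:
      try:
        for r in arm.regions_of(s,t)[:3]:
            c=cloud(s,r["mask"]);print(t,round(r["p"],2),np.round(r["uv"]),r["mask"].sum(),np.round(np.median(c,0),3),np.round(c.min(0),3),np.round(c.max(0),3))
            if t in("tray","flap","roof"):
                q=c[(c[:,2]>.008)&(c[:,2]<.03)] if t=="tray" else c
                print("  ",cv2.minAreaRect(q[:,:2].astype(np.float32)))
      except Exception as e: print(t,e)
E
```

```text
top [ 0.47265805 -0.39256303  0.90443471] [[0.017, -0.991, 0.133], [-1.0, -0.019, -0.013], [0.016, -0.133, -0.991]]
tray 0.84 [234. 290.] 1518 [ 0.438 -0.315  0.006] [ 0.39  -0.393 -0.001] [ 0.489 -0.239  0.023]
   ((0.4400497078895569, -0.31645289063453674), (0.14569398760795593, 0.07731133699417114), 79.9620361328125)
tray 0.25 [248. 295.] 865 [ 0.434 -0.352  0.014] [ 0.404 -0.382  0.002] [ 0.463 -0.32   0.019]
   ((0.4335722029209137, -0.3518408536911011), (0.05933105945587158, 0.06039228290319443), 63.97977828979492)
flap 0.77 [251. 241.] 236 [ 0.535 -0.351  0.065] [ 0.516 -0.404 -0.002] [ 0.557 -0.285  0.07 ]
   ((0.5370245575904846, -0.34465980529785156), (0.12420167773962021, 0.009145976975560188), 73.51951599121094)
roof 0.76 [262. 188.] 10897 [ 0.612 -0.373  0.128] [ 0.47  -0.485 -0.002] [ 0.727 -0.239  0.142]
   ((0.6167811751365662, -0.3662426471710205), (0.20445458590984344, 0.24844539165496826), 74.03347778320312)
roof 0.31 [328. 230.] 1011 [ 0.547 -0.493  0.039] [ 0.514 -0.526 -0.002] [ 0.585 -0.462  0.044]
   ((0.5495300889015198, -0.4939917325973511), (0.0701849684119
[... 1437 characters left out ...]
56 0.14 ]
   ((0.6887611746788025, -0.2025807797908783), (0.6792659163475037, 0.25705254077911377), 62.21568298339844)
cap_left 0.79 [214. 224.] 283 [ 0.445 -0.289  0.014] [ 0.415 -0.316  0.004] [ 0.481 -0.248  0.016]
jar_dark 0.41 [294. 160.] 76 [ 0.696 -0.222  0.108] [ 0.663 -0.243  0.101] [ 0.712 -0.216  0.114]
tally 0.86 [263. 257.] 320 [ 0.459 -0.491  0.02 ] [ 0.442 -0.505  0.001] [ 0.484 -0.461  0.033]
roll 0.94 [303. 248.] 871 [ 0.538 -0.515  0.033] [ 0.513 -0.533  0.001] [ 0.58  -0.467  0.042]
roll 0.3 [296. 159.] 85 [ 0.696 -0.222  0.109] [ 0.663 -0.301  0.049] [ 0.817 -0.055  0.129]
spare_cap 0.63 [306. 204.] 6828 [ 0.595 -0.434  0.068] [ 0.467 -0.508 -0.002] [ 0.808 -0.108  0.14 ]
```

View pics/side0.png

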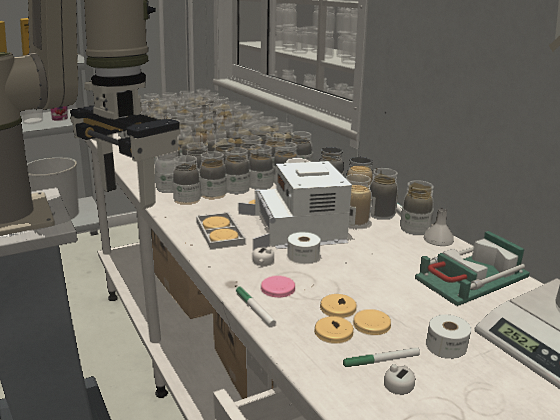

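Call:
{"fn": "drive_tool", "kwargs": {"steps": [[-1,0.012,-0.038,0,0],[-1,0.012,-0.038,0,0],[-1,0.012,-0.038,0,0],[-1,0.012,-0.038,0,0],[-1,0.012,-0.038,0,0],[-1,0.012,-0.038,0,0],[-1,0.012,-0.038,0,0],[-1,0.012,-0.038,0,0],[-1,0.012,-0.038,0,0],[-1,0.012,-0.038,0,0],[-1,0,0,0,0]]}}

```text
time: 2.1
tool_pos: [0.2753, -0.8601, 0.2809]
ee_rot: [0.023, 0.988, 0.156, 0.004]
force: [0.4, -0.0, -0.3]
width: 0.0094
grip_force: 0.0
```

Call:
{"fn": "drive_tool", "kwargs": {"steps": [[-1,0.012,-0.038,0,0],[-1,0.012,-0.038,0,0],[-1,0.012,-0.038,0,0],[-1,0.012,-0.038,0,0],[-1,0.012,-0.038,0,0],[-1,0.012,-0.038,0,0]]}}

```text
time: 2.7
tool_pos: [0.2939, -0.9212, 0.2472]
ee_rot: [0.113, 0.981, 0.155, 0.017]
force: [-0.5, -1.0, -0.4]
width: 0.0003
grip_force: 0.0
```

Call:
{"fn": "drive_tool", "kwargs": {"steps": [[-1,-0.012,0.038,0,0],[-1,-0.012,0.038,0,0],[-1,-0.012,0.038,0,0]]}}

```text
time: 3.0
tool_pos: [0.2759, -0.8664, 0.2506]
ee_rot: [0.114, 0.981, 0.155, 0.017]
force: [0.4, -1.8, 1.4]
width: 0.0003
grip_force: 0.0
```

Call:
{"fn": "drive_tool", "kwargs": {"steps": [[-1,-0.003,0.01,0.004,8.54],[-1,-0.003,0.01,0.004,8.54],[-1,-0.003,0.01,0.004,8.54],[-1,-0.003,0.01,0.004,8.54],[-1,-0.003,0.01,0.004,8.54],[-1,0,0,0.004,8.54],[-1,0,0,0.004,8.54],[-1,0,0,0.004,8.54],[-1,0,0,0.004,8.54],[-1,0,0,0.004,8.54],[-1,0,0,0.004,8.54],[-1,0,0,0.004,8.54],[-1,0,0,0,8.54]]}}

```text
time: 4.3
tool_pos: [0.2607, -0.8165, 0.3016]
ee_rot: [0.051, 0.425, 0.898, 0.099]
force: [-0.1, 0.2, 0.7]
width: 0.0002
grip_force: 0.0
```

Call:
{"fn": "drive_tool", "kwargs": {"steps": [[-1,0.012,-0.038,0,0],[-1,0.012,-0.038,0,0],[-1,0.012,-0.038,0,0],[-1,0.012,-0.038,0,0],[-1,0.012,-0.038,0,0],[-1,0.012,-0.038,0,0],[-1,0.012,-0.038,0,0],[-1,0.012,-0.038,0,0],[-1,0.012,-0.038,0,0]]}}

```text
time: 5.2
tool_pos: [0.3031, -0.9031, 0.2357]
ee_rot: [0.135, 0.439, 0.889, 0.01]
force: [0.2, 0.7, 0.7]
width: 0.0009
grip_force: 0.0
```

```bash
cat >> h.py <<'E'
def tilt():
    st=arm.read_state();R=Ro.from_quat(np.roll(st["ee_rot"],-1)).as_matrix()
    az=lambda v:np.degrees(np.arctan2(v[1],v[0]))
    print("t",st["time"],"pos",st["tool_pos"].round(4),"q",st["joints"].round(3),"\ntilt",np.arccos(-R[2,2]).round(3),"tilt az",az(R[:,2]).round(1),"tool y",R[:,1].round(3),"az y",az(R[:,1]).round(1),"tip",(st["tool_pos"]+.084*R[:,2]).round(4),"F",st["force"].round(2))
    return st,R
E
python3 -c "
from h import *
tilt()"
```

```text
t 5.2 pos [ 0.3031 -0.9031  0.2357] q [-1.369  1.272  0.022  0.226  1.691 -1.978] 
tilt 0.271 tilt az -22.2 tool y [0.777 0.615 0.135] az y 38.4 tip [ 0.3239 -0.9116  0.1547] F [0.22 0.66 0.67]
```

Call:
{"fn": "drive_tool", "kwargs": {"steps": [[-1,0.01,-0.039,0.01,0],[-1,0.01,-0.039,0.01,0],[-1,0.01,-0.039,0.01,0],[-1,0.01,-0.039,0.01,0],[-1,0.01,-0.039,0.01,0],[-1,0.01,-0.039,0.01,0],[-1,0.01,-0.039,0.01,0],[-1,0.01,-0.039,0.01,0]]}}

```text
time: 6.0
tool_pos: [0.3184, -0.9693, 0.2565]
ee_rot: [0.215, 0.443, 0.867, -0.078]
force: [0.5, 0.7, -0.1]
width: 0.0006
grip_force: 0.0
```

```bash
python3 -c "
from h import *
tilt()"
```

```text
t 6.0 pos [ 0.3184 -0.9693  0.2565] q [-1.371  1.271  0.022  0.236  1.45  -1.979] 
tilt 0.462 tilt az -47.1 tool y [0.801 0.596 0.054] az y 36.6 tip [ 0.3439 -0.9967  0.1813] F [ 0.52  0.74 -0.05]
```

Call:
{"fn": "drive_tool", "kwargs": {"steps": [[-1,0.01,-0.039,0.01,0],[-1,0.01,-0.039,0.01,0],[-1,0.01,-0.039,0.01,0],[-1,0.01,-0.039,0.01,0],[-1,0.01,-0.039,0.01,0],[-1,0.01,-0.039,0.01,0],[-1,0.01,-0.039,0.01,0]]}}

```text
time: 6.7
tool_pos: [0.3314, -1.0233, 0.2741]
ee_rot: [0.281, 0.441, 0.839, -0.153]
force: [0.2, -0.2, -0.0]
width: 0.0004
grip_force: 0.0
```

```bash
python3 - <<'E'
from h import *
tilt()
s=arm.snapshot("top")
# hood fit: roof/lamp points & flap
r=arm.regions_of(s,"roof")[0]["mask"];c=cloud(s,r)
for lo,hi in[(.058,.072),(.125,.145)]:
    q=c[(c[:,2]>lo)&(c[:,2]<hi)];print(len(q),cv2.minAreaRect(q[:,:2].astype(np.float32)),q[:,2].mean())
v,u=np.mgrid[150:320,150:340]
m=np.zeros((420,560),bool);m[150:320,150:340]=1
q=cloud(s,m)
a=np.radians(-16.3);ax=np.array([np.cos(a),np.sin(a)]);ay=np.array([-ax[1],ax[0]])
P=np.c_[q[:,:2]@ax,q[:,:2]@ay,q[:,2]]
o=np.array([.54,-.345]);P[:,:2]-=[o@ax,o@ay]
# wing plates z .02-.035, in front
w=P[(P[:,2]>.024)&(P[:,2]<.034)&(P[:,0]<0)&(P[:,0]>-.07)&(abs(P[:,1])<.13)]
print(np.round(w[np.argsort(w[:,1])][::max(1,len(w)//25)],3).tolist())
cv2.imwrite("pics/c1.png",cv2.resize(s["image"][170:330,150:360],None,fx=3.5,fy=3.5,interpolation=cv2.INTER_CUBIC))
E
```

```text
t 6.7 pos [ 0.3314 -1.0233  0.2741] q [-1.368  1.284  0.022  0.244  1.23  -1.981] 
tilt 0.651 tilt az -56.3 tool y [ 0.825  0.565 -0.009] az y 34.4 tip [ 0.3597 -1.0656  0.2073] F [ 0.24 -0.16 -0.03]
0 ((0.0, 0.0), (0.0, 0.0), 0.0) nan
0 ((0.0, 0.0), (0.0, 0.0), 0.0) nan
[[-0.036, -0.13, 0.024], [-0.047, -0.102, 0.031], [-0.045, -0.1, 0.03], [-0.04, -0.098, 0.03], [-0.035, -0.096, 0.031], [-0.039, -0.096, 0.029], [-0.034, -0.094, 0.033], [-0.028, -0.092, 0.03], [-0.023, -0.091, 0.031], [-0.027, -0.09, 0.032], [-0.022, -0.088, 0.031], [-0.017, -0.087, 0.032], [-0.011, -0.085, 0.031], [-0.014, -0.084, 0.031], [-0.004, 0.079, 0.027], [-0.011, 0.081, 0.03], [-0.013, 0.082, 0.027], [-0.014, 0.084, 0.03], [-0.016, 0.085, 0.03], [-0.014, 0.086, 0.028], [-0.021, 0.087, 0.031], [-0.025, 0.088, 0.029], [-0.029, 0.089, 0.025], [-0.031, 0.091, 0.026], [-0.026, 0.091, 0.031], [-0.033, 0.092, 0.025], [-0.034, 0.093, 0.028], [-0.038, 0.094, 0.025], [-0.033, 0.095, 0.029], [-0.039, 0.097, 0.029], [-0.044, 0.099, 0.031]]<stdin>:7: RuntimeWarning: Mean of empty slice.
  ret = ret.dtype.type(ret / rcount)
```

View pics/c1.png

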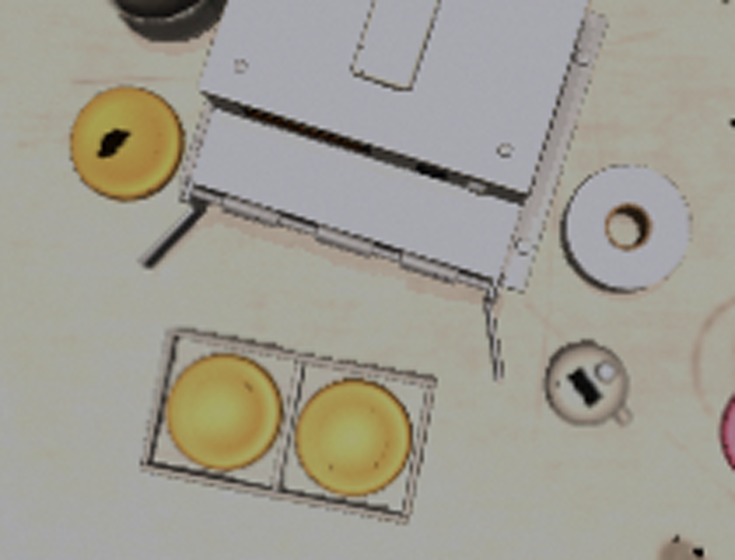

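Call:
{"fn": "drive_tool", "kwargs": {"steps": [[-1,0,0.0,0,-8],[-1,0,0.0,0,-8],[1,0.012,-0.038,0.01,0],[1,0.012,-0.038,0.01,0],[1,0.012,-0.038,0.01,0],[1,0,0.0,0,0]]}}

```text
time: 7.4
tool_pos: [0.339, -1.0489, 0.2813]
ee_rot: [0.286, 0.545, 0.759, -0.211]
force: [-0.2, 0.7, 1.4]
width: 0.0282
grip_force: 0.0
```

```bash
python3 -c "
from h import *
tilt()"
```

```text
t 7.4 pos [ 0.339  -1.0489  0.2813] q [-1.315  1.292  0.022  0.042  1.101 -1.644] 
tilt 0.727 tilt az -72.1 tool y [ 0.949  0.316 -0.008] az y 18.4 tip [ 0.3562 -1.102   0.2185] F [-0.21  0.7   1.36]
```

Call:
{"fn": "drive_tool", "kwargs": {"steps": [[1,-0.002,0.0387,-0.003,2.78],[1,-0.002,0.0387,-0.003,2.78],[1,-0.002,0.0387,-0.003,2.78],[1,-0.002,0.0387,-0.003,2.78],[1,-0.002,0.0387,-0.003,2.78],[1,-0.002,0.0387,-0.003,2.78],[1,-0.002,0.0387,-0.003,2.78],[1,-0.002,0.0387,-0.003,2.78],[1,-0.002,0.0387,-0.003,2.78],[1,-0.002,0.0387,-0.003,2.78],[1,-0.002,0.0387,-0.003,2.78],[1,-0.002,0.0387,-0.003,2.78],[1,-0.002,0.0387,-0.003,2.78],[1,-0.002,0.0387,-0.003,2.78],[1,-0.002,0.0387,-0.003,2.78],[1,-0.002,0.0387,-0.003,2.78],[1,-0.002,0.0387,-0.003,2.78],[1,-0.002,0.0387,-0.003,2.78],[1,-0.002,0.0387,-0.003,2.78],[1,-0.002,0.0387,-0.003,2.78]]}}

```text
time: 9.4
tool_pos: [0.3188, -0.3247, 0.2398]
ee_rot: [0.338, 0.165, 0.924, -0.068]
force: [0.7, 0.1, 0.2]
width: 0.0926
grip_force: 0.0
```

```bash
cat >> h.py <<'E'
def rep():
    st,R=tilt();a=np.radians(-16.3);A=np.array([[np.cos(a),np.sin(a)],[-np.sin(a),np.cos(a)]])
    m=np.array([.5388,-.3457]);tip=st["tool_pos"]+.084*R[:,2]
    print("tip in hood",(A@(tip[:2]-m)).round(4),"z",tip[2].round(4),"lead corner x,z",((A@(tip[:2]-m))[0]+.0075*np.hypot(*R[:2,0])).round(4),(tip[2]+.0075*abs(R[2,0])).round(4),"w",st["width"])
E
python3 -c "
from h import *
rep()"
```

```text
t 9.4 pos [ 0.3188 -0.3247  0.2398] q [-1.24  -0.767  2.445  0.606  1.048 -2.655] 
tilt 0.705 tilt az -21.4 tool y [ 0.35   0.937 -0.014] az y 69.5 tip [ 0.3694 -0.3446  0.1758] F [0.66 0.12 0.15]
tip in hood [-0.1629 -0.0465] z 0.1758 lead corner x,z -0.1572 0.1807 w 0.09260090557670811
```

Call:
{"fn": "drive_tool", "kwargs": {"steps": [[1,-0.002,-0.035,0.006,-8.54],[1,-0.002,-0.035,0.006,-8.54],[1,-0.002,-0.035,0.006,-8.54],[1,-0.002,-0.035,0.006,-8.54],[1,-0.002,-0.035,0.006,-8.54],[1,-0.002,-0.035,0.006,-8.54],[1,-0.002,-0.035,0.006,-8.54],[1,-0.002,-0.035,0.006,-8.54],[1,-0.002,-0.02,0.006,-8.54],[1,-0.002,-0.02,0.006,-8.54],[1,-0.002,-0.02,0.006,-8.54],[1,-0.002,-0.02,0.006,-8.54],[1,0,0,0,-8.54],[1,0,0,0,-8.54],[1,0,0,0,-8.54],[1,0,0,0,-8.54],[1,0,0,0,-8.54],[1,0,0,0,-8.54],[1,0,0,0,-8.54],[1,0,0,0,-8.54]]}}

```text
time: 11.4
tool_pos: [0.2955, -0.6589, 0.3069]
ee_rot: [-0.022, 0.94, -0.043, -0.339]
force: [-0.1, 0.1, -0.3]
width: 0.0932
grip_force: 0.0
```

```bash
python3 -c "
from h import *
rep()"
```

```text
t 11.4 pos [ 0.2955 -0.6589  0.3069] q [-1.015  0.842  0.674 -0.593  2.021  0.492] 
tilt 0.693 tilt az 173.7 tool y [-0.096 -0.995 -0.011] az y -95.5 tip [ 0.2422 -0.653   0.2423] F [-0.14  0.06 -0.31]
tip in hood [-0.1985 -0.3782] z 0.2423 lead corner x,z -0.1927 0.247 w 0.0931556347443829
```

Call:
{"fn": "drive_tool", "kwargs": {"steps": [[1,0,0,0,-8.54],[1,0,0,0,-8.54],[1,0,0,0,-8.54],[1,0,0,0,-8.54],[1,0,0,0,-8.54],[1,0,0,0,-8.54],[1,0,0,0,-8.54],[1,0.018,-0.045,0.004,0],[1,0.018,-0.045,0.004,0],[1,0.018,-0.045,0.004,0],[1,0.018,-0.045,0.004,0],[1,0.018,-0.045,0.004,0],[1,0.018,-0.045,0.004,0],[1,0.018,-0.045,0.004,0],[1,0.018,-0.045,0.004,0],[1,0.018,-0.045,0.004,0],[1,0.018,-0.045,0.004,0],[1,0.018,-0.045,0.004,0],[1,0.018,-0.045,0.004,0]]}}

```text
time: 13.3
tool_pos: [0.312, -0.7426, 0.2515]
ee_rot: [-0.088, 0.834, -0.526, -0.14]
force: [0.5, -0.1, -0.0]
width: 0.0929
grip_force: 0.0
```

```bash
python3 -c "
from h import *
rep()"
```

```text
t 13.3 pos [ 0.312  -0.7426  0.2515] q [-1.225  1.26   0.023 -0.041  2.189  1.454] 
tilt 0.332 tilt az 115.7 tool y [-0.902 -0.431  0.001] az y -154.5 tip [ 0.3001 -0.7178  0.1721] F [ 0.47 -0.07 -0.01]
tip in hood [-0.1246 -0.4242] z 0.1721 lead corner x,z -0.1176 0.1745 w 0.09289817126796195
```

Call:
{"fn": "drive_tool", "kwargs": {"steps": [[1,0.018,-0.045,0.012,0],[1,0.018,-0.045,0.012,0],[1,0.018,-0.045,0.012,0],[1,0.018,-0.045,0.012,0],[1,0.018,-0.045,0.012,0],[1,0.018,-0.045,0.012,0],[1,0.018,-0.045,0.012,0],[1,0.018,-0.045,0.012,0],[1,0.018,-0.045,0.012,0],[1,0.018,-0.045,0.012,0],[1,0.018,-0.045,0.012,0],[1,0.018,-0.045,0.012,0]]}}

```text
time: 14.5
tool_pos: [0.3461, -0.8488, 0.281]
ee_rot: [0.034, 0.846, -0.531, 0.032]
force: [-0.3, -1.4, 0.7]
width: 0.0929
grip_force: 0.0
```

```bash
python3 -c "
from h import *
rep()"
```

```text
t 14.5 pos [ 0.3461 -0.8488  0.281 ] q [-1.235  1.211  0.023 -0.014  1.814  1.454] 
tilt 0.094 tilt az -79.0 tool y [-0.901 -0.433  0.024] az y -154.4 tip [ 0.3476 -0.8566  0.1974] F [-0.34 -1.38  0.7 ]
tip in hood [-0.0401 -0.544 ] z 0.1974 lead corner x,z -0.0326 0.1981 w 0.09294442657725026
```

Call:
{"fn": "drive_tool", "kwargs": {"steps": [[1,0,0.035,-0.004,3.0],[1,0,0.035,-0.004,3.0],[1,0,0.035,-0.004,3.0],[1,0,0.035,-0.004,3.0],[1,0,0.035,-0.004,3.0],[1,0,0.035,-0.004,3.0],[1,0,0.035,-0.004,3.0],[1,0,0.035,-0.004,3.0],[1,0,0.035,-0.004,3.0],[1,0,0.035,-0.004,3.0],[1,0,0.035,-0.004,3.0],[1,0,0.035,-0.004,3.0],[1,0,0.035,-0.004,3.0],[1,0,0.035,-0.004,3.0],[1,0,0.035,-0.004,3.0],[1,0,0.035,-0.004,3.0],[1,0,0,0,0]]}}

```text
time: 16.2
tool_pos: [0.3486, -0.3285, 0.2227]
ee_rot: [0.019, 0.985, -0.167, 0.041]
force: [-1.1, -0.3, -0.4]
width: 0.0928
grip_force: 0.0
```

```bash
python3 -c "
from h import *
rep()"
```

```text
t 16.2 pos [ 0.3486 -0.3285  0.2227] q [-0.879 -0.226  1.983  0.027  1.298  1.021] 
tilt 0.091 tilt az -33.9 tool y [-0.33  -0.944  0.023] az y -109.3 tip [ 0.3549 -0.3327  0.139 ] F [-1.05 -0.27 -0.45]
tip in hood [-0.1802 -0.0392] z 0.139 lead corner x,z -0.1727 0.1397 w 0.09279509492447957
```

Call:
{"fn": "drive_tool", "kwargs": {"steps": [[1,0.001,0.013,-0.02,1.0],[1,0.001,0.013,-0.02,1.0],[1,0.001,0.013,-0.02,1.0],[1,0,0,-0.02,0],[1,0,0,-0.02,0],[1,0,0,-0.02,0],[1,0,0,-0.009,0],[1,0,0,0,0]]}}

```text
time: 17.0
tool_pos: [0.3512, -0.2926, 0.0935]
ee_rot: [0.018, 0.989, -0.143, 0.041]
force: [0.8, -0.2, 0.1]
width: 0.0932
grip_force: 0.0
```

```bash
python3 -c "
from h import *
rep()"
```

```text
t 17.0 pos [ 0.3512 -0.2926  0.0935] q [-0.823 -0.113  2.14   0.028  1.028  1.022] 
tilt 0.09 tilt az -31.5 tool y [-0.284 -0.958  0.023] az y -106.5 tip [ 0.3576 -0.2966  0.0098] F [ 0.78 -0.19  0.08]
tip in hood [-0.1877 -0.0037] z 0.0098 lead corner x,z -0.1802 0.0105 w 0.09317399459972106
```

Call:
{"fn": "drive_tool", "kwargs": {"steps": [[1,0.0096,-0.0028,0,0],[1,0.0096,-0.0028,0,0],[1,0.0096,-0.0028,0,0],[1,0.0096,-0.0028,0,0],[1,0.0096,-0.0028,0,0],[1,0.0096,-0.0028,0,0],[1,0.0096,-0.0028,0,0],[1,0.0096,-0.0028,0,0],[1,0.0058,-0.0017,0,0],[1,0,0,0,0]]}}

```text
time: 18.0
tool_pos: [0.435, -0.3171, 0.0943]
ee_rot: [0.018, 0.989, -0.143, 0.042]
force: [-0.0, 0.7, 0.3]
width: 0.0927
grip_force: 0.0
```

```bash
cat >> h.py <<'E'
def tray(s):
    a=np.radians(-16.3);A=np.array([[np.cos(a),np.sin(a)],[-np.sin(a),np.cos(a)]])
    for r in arm.regions_of(s,"tray")[:2]:
        c=cloud(s,r["mask"]);c=c[(c[:,2]>.008)&(c[:,2]<.022)]
        P=((c[:,:2]-[.5388,-.3457])@A.T).astype(np.float32)
        print(round(r["p"],2),len(P),cv2.minAreaRect(P),P.min(0),P.max(0))
E
python3 - <<'E'
from h import *
rep()
for n in["top","side"]:
    s=arm.snapshot(n);tray(s)
    if n=="top":cv2.imwrite("pics/c2.png",cv2.resize(s["image"][150:330,120:350],None,fx=3.2,fy=3.2))
E
```

```text
t 18.0 pos [ 0.435  -0.3171  0.0943] q [-0.734  0.106  1.92   0.019  1.026  1.114] 
tilt 0.092 tilt az -31.6 tool y [-0.283 -0.959  0.024] az y -106.5 tip [ 0.4416 -0.3211  0.0107] F [-0.02  0.72  0.27]
tip in hood [-0.1002 -0.0037] z 0.0107 lead corner x,z -0.0927 0.0114 w 0.0927285986266105
0.81 385 ((-0.0479736253619194, -0.0029442161321640015), (0.1460079848766327, 0.06950996071100235), 89.85246276855469) [-0.08272421 -0.07595453] [-0.0130594   0.06998985]
0.75 399 ((-0.05080000311136246, 0.00711967796087265), (0.1759476512670517, 0.07502943277359009), 89.06111907958984) [-0.0892316  -0.08089937] [-0.01311049  0.09484364]
```

View pics/c2.png

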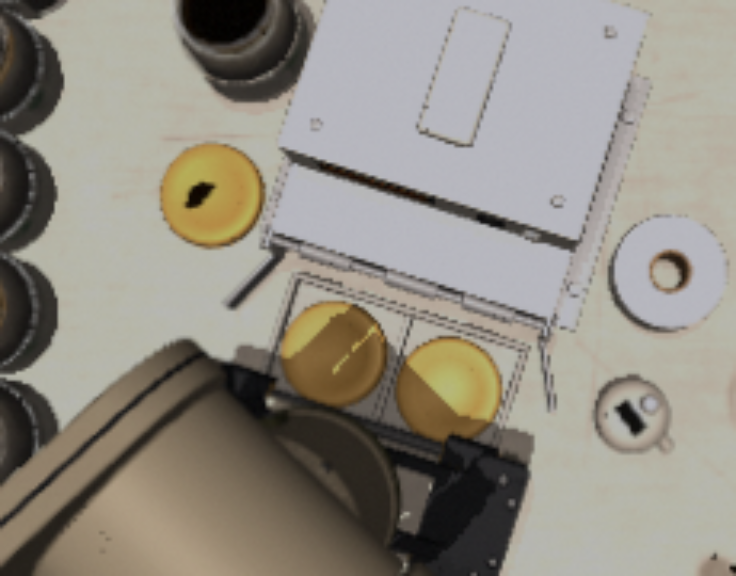

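Call:
{"fn": "drive_tool", "kwargs": {"steps": [[1,0.0077,-0.0022,0,0],[1,0.0077,-0.0022,0,0],[1,0.0077,-0.0022,0,0],[1,0.0077,-0.0022,0,0],[1,0.0077,-0.0022,0,0],[1,0.0077,-0.0022,0,0],[1,0.0077,-0.0022,0,0],[1,0.0077,-0.0022,0,0],[1,0,0,0,0]]}}

```text
time: 19.1
tool_pos: [0.497, -0.3348, 0.0946]
ee_rot: [0.018, 0.989, -0.143, 0.042]
force: [0.7, 0.8, -0.5]
width: 0.0929
grip_force: 0.0
```

```bash
python3 - <<'E'
from h import *
rep()
E
```

```text
t 19.1 pos [ 0.497  -0.3348  0.0946] q [-0.684  0.257  1.748  0.014  1.046  1.166] 
tilt 0.092 tilt az -31.6 tool y [-0.284 -0.959  0.024] az y -106.5 tip [ 0.5036 -0.3389  0.0109] F [ 0.72  0.78 -0.51]
tip in hood [-0.0357 -0.0033] z 0.0109 lead corner x,z -0.0282 0.0116 w 0.09294798891940786
```

Call:
{"fn": "drive_tool", "kwargs": {"steps": [[1,-0.02,0.0058,0,0],[1,-0.03,0.009,0.01,0],[1,-0.02,0,0.045,0],[1,0,-0.02,0.045,0],[1,0,-0.04,0.03,-3],[1,0,-0.05,0.02,-4],[1,0,-0.05,0.02,-4],[1,0,-0.05,0,-4],[1,0,-0.05,0,-4],[1,0,-0.05,0,-4],[1,0,-0.05,0,-4],[1,0,-0.05,0,-4],[1,0,-0.05,0,-4],[1,0,-0.05,0,-4],[1,0,-0.05,0,-4]]}}

```text
time: 20.6
tool_pos: [0.426, -0.8118, 0.2626]
ee_rot: [0.033, 0.888, -0.458, 0.037]
force: [-0.0, -1.3, 1.0]
width: 0.0932
grip_force: 0.0
```

```bash
python3 - <<'E'
from h import *
rep()
for n in["top","side"]:
    s=arm.snapshot(n);tray(s)
    cv2.imwrite(f"pics/d_{n}.png",s["image"])
t=cv2.imread("pics/d_top.png")[150:330,120:350];q=cv2.imread("pics/d_side.png")[120:300,130:360]
cv2.imwrite("pics/c3.png",cv2.resize(np.vstack([t,q]),None,fx=1.6*1.04,fy=1.6*1.04,interpolation=cv2.INTER_CUBIC)[:600])
E
```

```text
t 20.6 pos [ 0.426  -0.8118  0.2626] q [-1.141  1.143  0.167 -0.006  1.733  1.38 ] 
tilt 0.099 tilt az -69.0 tool y [-0.815 -0.579  0.025] az y -144.6 tip [ 0.429  -0.8196  0.179 ] F [-0.01 -1.32  0.99]
tip in hood [ 0.0276 -0.4856] z 0.179 lead corner x,z 0.0351 0.1797 w 0.09322715024419663
0.69 236 ((-0.01598796807229519, -0.00243397057056427), (0.023557430133223534, 0.14650879800319672), 0.5447932481765747) [-0.02716024 -0.07560194] [-0.00354065  0.07079624]
0.53 154 ((-0.016721021384000778, 0.004401043057441711), (0.1368982195854187, 0.037946999073028564), 80.20001983642578) [-0.02740243 -0.06335672] [0.01318817 0.07138171]
0.46 201 ((0.06958043575286865, -0.137446790933609), (0.10660167783498764, 0.05578511953353882), 36.50965881347656) [ 0.0179455  -0.17929488] [ 0.09641495 -0.08411124]
```

View pics/c3.png

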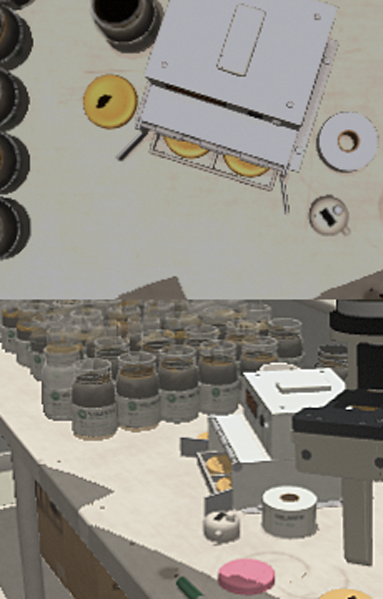

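Call:
{"fn": "drive_tool", "kwargs": {"steps": [[1,0.023,-0.044,0.01,-5],[1,0.023,-0.044,0.01,-5],[1,0.023,-0.044,0.012,0],[1,0.023,-0.044,0.012,0],[1,0.023,-0.044,0.012,0],[1,0.023,-0.044,0.012,0],[1,0.023,-0.044,0.012,0],[1,0.023,-0.044,0.012,0],[1,0.023,-0.044,0.012,0],[1,0.023,-0.044,0.012,0],[1,0.023,-0.044,0.012,0],[1,0.023,-0.044,0.012,0],[1,0.023,-0.044,0.012,0],[1,0.023,-0.044,0.012,0],[1,0.023,-0.044,0.012,0],[1,0.023,-0.044,0.012,0],[1,0.023,-0.044,0.012,0],[1,0.023,-0.044,0.012,0],[1,0.023,-0.044,0.012,0],[1,0.023,-0.044,0.012,0]]}}

```text
time: 22.8
tool_pos: [0.5162, -0.9914, 0.3027]
ee_rot: [0.209, 0.781, -0.485, 0.332]
force: [1.3, 0.8, 0.4]
width: 0.0927
grip_force: 0.0
```

```bash
python3 -c "
from h import *
rep()"
```

```text
t 22.8 pos [ 0.5162 -0.9914  0.3027] q [-1.141  1.281  0.031  0.02   1.023  1.538] 
tilt 0.807 tilt az -64.0 tool y [-0.897 -0.442  0.005] az y -153.8 tip [ 0.5427 -1.046   0.2446] F [1.25 0.8  0.36]
tip in hood [ 0.2003 -0.671 ] z 0.2446 lead corner x,z 0.2055 0.25 w 0.09274376755431732
```

Call:
{"fn": "drive_tool", "kwargs": {"steps": [[1,-0.0052,0.04,-0.0025,2.8],[1,-0.0052,0.04,-0.0025,2.8],[1,-0.0052,0.04,-0.0025,2.8],[1,-0.0052,0.04,-0.0025,2.8],[1,-0.0052,0.04,-0.0025,2.8],[1,-0.0052,0.04,-0.0025,2.8],[1,-0.0052,0.04,-0.0025,2.8],[1,-0.0052,0.04,-0.0025,2.8],[1,-0.0052,0.04,-0.0025,2.8],[1,-0.0052,0.04,-0.0025,2.8],[1,-0.0052,0.04,-0.0025,2.8],[1,-0.0052,0.04,-0.0025,2.8],[1,-0.0052,0.04,-0.0025,2.8],[1,-0.0052,0.04,-0.0025,2.8],[1,-0.0052,0.04,-0.0025,2.8],[1,-0.0052,0.04,-0.0025,2.8],[1,-0.0052,0.04,-0.0025,2.8],[1,0,0,0,0]]}}

```text
time: 24.6
tool_pos: [0.437, -0.3674, 0.2604]
ee_rot: [0.068, 0.907, -0.154, 0.385]
force: [-0.7, 0.2, -1.1]
width: 0.093
grip_force: 0.0
```

```bash
python3 -c "
from h import *
rep()"
```

```text
t 24.6 pos [ 0.437  -0.3674  0.2604] q [-1.029 -0.405  2.219  0.7    0.784  0.51 ] 
tilt 0.803 tilt az -19.7 tool y [-0.333 -0.943  0.005] az y -109.4 tip [ 0.4939 -0.3878  0.2021] F [-0.71  0.21 -1.05]
tip in hood [-0.0313 -0.053 ] z 0.2021 lead corner x,z -0.0261 0.2075 w 0.09299276055809597
```

Call:
{"fn": "drive_tool", "kwargs": {"steps": [[1,-0.0028,0.0136,0,0.8],[1,-0.0028,0.0136,0,0.8],[1,-0.0028,0.0136,0,0.8],[1,-0.0028,0.0136,0,0.7],[1,0,0,-0.02,0],[1,0,0,-0.02,0],[1,0,0,-0.02,0],[1,0,0,-0.02,0],[1,0,0,-0.02,0],[1,0,0,-0.02,0],[1,0,0,-0.02,0],[1,0,0,-0.02,0],[1,0,0,0,0]]}}

```text
time: 25.9
tool_pos: [0.4255, -0.3168, 0.0997]
ee_rot: [0.058, 0.911, -0.133, 0.385]
force: [-1.4, 0.3, -0.1]
width: 0.0928
grip_force: 0.0
```

```bash
python3 -c "
from h import *
rep()"
```

```text
t 25.9 pos [ 0.4255 -0.3168  0.0997] q [-1.003 -0.204  2.404  1.092  0.555  0.005] 
tilt 0.8 tilt az -16.8 tool y [-0.286 -0.958  0.003] az y -106.6 tip [ 0.4832 -0.3343  0.0412] F [-1.36  0.34 -0.15]
tip in hood [-0.0566 -0.0046] z 0.0412 lead corner x,z -0.0513 0.0466 w 0.09284374629151651
```

Call:
{"fn": "drive_tool", "kwargs": {"steps": [[1,0.0003,0.001,-0.008,0],[1,0.0003,0.001,-0.008,0],[1,0.0003,0.001,-0.008,0],[1,0.0002,0.001,-0.007,0],[1,0,0,0,0]]}}

```text
time: 26.4
tool_pos: [0.428, -0.3147, 0.0719]
ee_rot: [0.059, 0.911, -0.132, 0.387]
force: [0.4, 0.1, -0.2]
width: 0.093
grip_force: 0.0
```

```bash
python3 - <<'E'
from h import *
rep()
s=arm.snapshot("side");tray(s)
cv2.imwrite("pics/c4.png",cv2.resize(s["image"][130:290,150:360],None,fx=3.5,fy=3.5,interpolation=cv2.INTER_CUBIC))
E
```

```text
t 26.4 pos [ 0.428  -0.3147  0.0719] q [-0.994 -0.114  2.4    1.232  0.513 -0.152] 
tilt 0.804 tilt az -16.9 tool y [-0.286 -0.958  0.005] az y -106.6 tip [ 0.4858 -0.3323  0.0136] F [ 0.38  0.06 -0.2 ]
tip in hood [-0.0546 -0.002 ] z 0.0136 lead corner x,z -0.0494 0.019 w 0.0930270927031461
0.6 134 ((-0.020657094195485115, 0.00882277637720108), (0.14591944217681885, 0.03492779657244682), 76.7369155883789) [-0.02703978 -0.06467605] [0.01107071 0.08082863]
```

View pics/c4.png

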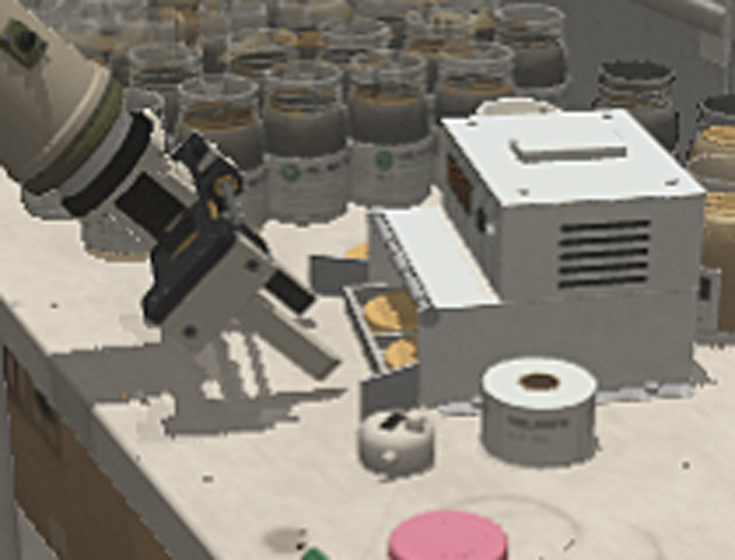

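Call:
{"fn": "drive_tool", "kwargs": {"steps": [[1,0,0,-0.006,0],[1,0.0058,-0.0017,0,0],[1,0.0058,-0.0017,0,0],[1,0.0058,-0.0017,0,0],[1,0.0058,-0.0017,0,0],[1,0.0058,-0.0017,0,0],[1,0,0,0,0]]}}

```text
time: 27.2
tool_pos: [0.4579, -0.3241, 0.0655]
ee_rot: [0.059, 0.911, -0.132, 0.386]
force: [-0.1, -0.1, -0.3]
width: 0.0932
grip_force: 0.0
```

```bash
python3 - <<'E'
from h import *
rep()
E
```

```text
t 27.2 pos [ 0.4579 -0.3241  0.0655] q [-0.939 -0.012  2.321  1.286  0.467 -0.171] 
tilt 0.803 tilt az -16.9 tool y [-0.286 -0.958  0.005] az y -106.6 tip [ 0.5158 -0.3417  0.0072] F [-0.11 -0.14 -0.35]
tip in hood [-0.0232 -0.0026] z 0.0072 lead corner x,z -0.018 0.0126 w 0.09323377842768338
```

Call:
{"fn": "drive_tool", "kwargs": {"steps": [[1,0.0058,-0.0017,0,0],[1,0.0058,-0.0017,0,0],[1,0.0058,-0.0017,0,0],[1,0.0058,-0.0017,0,0],[1,0.0058,-0.0017,0,0],[1,0.0058,-0.0017,0,0],[1,0,0,0,0]]}}

```text
time: 27.9
tool_pos: [0.4927, -0.3343, 0.0654]
ee_rot: [0.059, 0.911, -0.132, 0.386]
force: [-0.4, 0.5, -0.0]
width: 0.0932
grip_force: 0.0
```

```bash
python3 - <<'E'
from h import *
rep()
E
```

```text
t 27.9 pos [ 0.4927 -0.3343  0.0654] q [-0.883  0.072  2.234  1.295  0.428 -0.139] 
tilt 0.803 tilt az -16.9 tool y [-0.286 -0.958  0.005] az y -106.6 tip [ 0.5505 -0.3518  0.0071] F [-0.44  0.47 -0.02]
tip in hood [ 0.013  -0.0026] z 0.0071 lead corner x,z 0.0182 0.0125 w 0.09318306745990118
```

Call:
{"fn": "drive_tool", "kwargs": {"steps": [[1,0.0038,-0.0011,0,0],[1,0.0038,-0.0011,0,0],[1,0.0038,-0.0011,0,0],[1,0.0038,-0.0011,0,0],[1,0,0,0,0]]}}

```text
time: 28.4
tool_pos: [0.5076, -0.3386, 0.0654]
ee_rot: [0.059, 0.911, -0.132, 0.386]
force: [-0.0, -1.7, -0.6]
width: 0.0927
grip_force: 0.2
```

```bash
python3 - <<'E'
from h import *
rep()
E
```

```text
t 28.4 pos [ 0.5076 -0.3386  0.0654] q [-0.861  0.107  2.197  1.293  0.413 -0.121] 
tilt 0.803 tilt az -16.9 tool y [-0.286 -0.958  0.005] az y -106.6 tip [ 0.5654 -0.3562  0.007 ] F [-0.03 -1.68 -0.64]
tip in hood [ 0.0285 -0.0026] z 0.007 lead corner x,z 0.0337 0.0124 w 0.09266943093081914
```

Call:
{"fn": "drive_tool", "kwargs": {"steps": [[1,0.0029,-0.0008,0,0],[1,0,0,0,0],[1,-0.0096,0.0028,0,0],[1,-0.0096,0.0028,0,0],[1,-0.0096,0.0028,0,0],[1,-0.0096,0.0028,0,0],[1,-0.0096,0.0028,0,0],[1,-0.0096,0.0028,0,0],[1,-0.0096,0.0028,0,0],[1,-0.0096,0.0028,0,0],[1,-0.0096,0.0028,0.004,0],[1,-0.0096,0.0028,0.01,0],[1,0,0,0.02,0],[1,0,0,0.02,0],[1,0,0,0,0]]}}

```text
time: 29.9
tool_pos: [0.4144, -0.3127, 0.1221]
ee_rot: [0.061, 0.91, -0.132, 0.388]
force: [0.1, 0.1, 0.0]
width: 0.0929
grip_force: 0.0
```

```bash
python3 - <<'E'
from h import *
rep()
im=[]
for n in["top","side","wrist"]:
    s=arm.snapshot(n);
    if n!="wrist":
      for r in arm.regions_of(s,"flap")[:1]:
        c=cloud(s,r["mask"]);a=np.radians(-16.3);A=np.array([[np.cos(a),np.sin(a)],[-np.sin(a),np.cos(a)]])
        P=(c[:,:2]-[.5388,-.3457])@A.T
        for lo in np.arange(0,.06,.01):
            k=(c[:,2]>lo)&(c[:,2]<lo+.01)&(abs(P[:,1])<.075);print(n,lo,k.sum(),np.median(P[k,0]) if k.any() else None)
    im.append(s["image"])
q=cv2.resize(im[1][130:290,180:360],(540,480),interpolation=cv2.INTER_CUBIC)[:300]
cv2.imwrite("pics/c5.png",np.vstack([cv2.resize(im[1][150:250,200:350],(450,300)),cv2.resize(im[2],(450,300))]))
E
```

```text
t 29.9 pos [ 0.4144 -0.3127  0.1221] q [-1.025 -0.313  2.439  1.006  0.603  0.093] 
tilt 0.806 tilt az -17.1 tool y [-0.286 -0.958  0.008] az y -106.6 tip [ 0.4723 -0.3305  0.064 ] F [0.09 0.1  0.02]
tip in hood [-0.068  -0.0041] z 0.064 lead corner x,z -0.0629 0.0694 w 0.09285954046558062
top 0.0 8 -0.004073667080018941
top 0.01 0 None
top 0.02 0 None
top 0.03 0 None
top 0.04 0 None
top 0.05 1 -0.0064940746256159235
side 0.0 0 None
side 0.01 13 0.0034039478617881986
side 0.02 25 0.0022652989313994665
side 0.03 28 0.0008368938114023971
side 0.04 30 -0.0006658197582061084
side 0.05 9 -0.004564044426099928
```

View pics/c5.png

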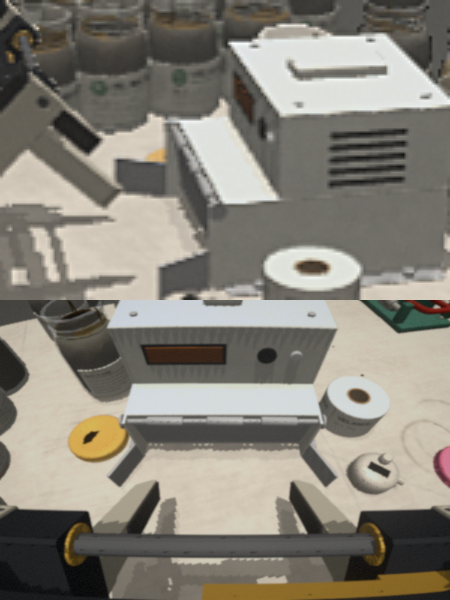

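```bash
python3 -c "
from workcell import arm
print(arm.hand_in())"
```

```text
the job is handed in; nothing more can be done
None
```

The tray is fully inside the UV hood and the job is handed in; no verdict came back. The rear wall should be about 37 mm past the hinge line, judging by how far the fingers pushed. The last pictures show the flap hanging shut and the fingers clear. I couldn't see the tray or caps behind the closed flap, but both caps were in their pockets when the tray was last in view, before the final push.

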